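Pop the centre cap of an alloy wheel

ROBOT

A 6-joint arm with a two-finger parallel gripper is mounted at the origin on the work surface. World frame = base frame: x ahead of the robot, y to its left, z up, the work surface at z = 0. Lengths are in mm, angles in rad, forces in N, time in s.
With the tool pointing down it reaches from about 350 to 875 mm from the base axis. Payload 4.2 kg.
Tool frame: the origin (TCP) lies at the very end of the fingers, on their centre line; the grasp point (between the pads) lies 19 mm behind it (pinch_z is the distance from the TCP to the grasp point, in mm); z points along the fingers, y is the line along which they close (so a half turn about z gives the same grasp; the last joint's range is limited). The gripper opens to 85 mm and grips with 20 to 120 N. Pads are 22 mm wide; open, the fingers measure 114 mm over their backs; the gripper's body (76 mm by 85 mm) begins 54 mm behind the grasp point. The pads swing forward as they close: fully open they stand 13 mm farther back than shut.
Start: joints at [1.592, 0.385, 0.008, 0, -1.194, -0.259], TCP at [147.197, 607.398, 231.312] pointing down, gripper open.
Joint ranges: [-3.14, 3.14], [-1.21, 2.06], [-1.07, 1.41], [-3.16, 2.05], [-2.99, -0.16], [-3.1, 3.1]. Speed limits (rad/s): [2.79, 2.79, 3.14, 3.14, 3.14, 3.14].

INTERFACE

Orientations are given as a unit quaternion [x, y, z, w].
In Python, from bench import * gives the robot as it stands.
- The arm moves only by the tool arm_command, never from a script. Its argument "steps" is one flat list of numbers, 4 for each row, row after row: the shift along the tool's x, y, z in m, then the turn about the tool's z in rad. In form: [tx, ty, tz, roll, tx, ty, tz, roll, ...]. A call has 1 to 20 rows; each row shifts and turns the commanded pose from where the row before left it, along the tool's axes as they then stand; what a row does not reach is not made up. A row lasts 1/8 s, in which the tool goes at most 62.5 mm and 10.7 degrees, less where a joint would pass 70% of its speed; a pose out of reach is approached as far as the arm can. A call with a gripper value outside its range is refused whole. "grip" is the finger opening in m, from 0 to 0.0854, set as the call begins (left out, the last holds). The fingers move at their own pace and stop on an object; the grip force is fixed at half the most. Time passes only in rows, so rows that do not move let the fingers close. It gives the time, the measured TCP pose, the force, the opening and the grip force at its end, in the units of the state.
- read_state(): the state, without advancing time (a new reading comes with each control period).
- get_image(name): name is "scene" or "top" or "wrist"; returns the picture (480x640x3 uint8, red, green, blue); there is no depth.
- get_calibration(name): a dict with "camera_matrix" (3x3 intrinsics, pixels), "k1" (the pictures are not rectified: a ray, as slopes to the right and down, at radius r is drawn at 1 + k1 r^2 times it, then the intrinsics apply), "cam_to_world" (4x4, takes a point from camera to world coordinates). Camera axes: x right, y down, z forward; pixel columns grow to the right and rows downward; lengths in mm; the calibration is good to about 2 mm. A picture is of the moment at which its call begins: read the wrist's pose just before it. get_calibration takes no time and is no camera call; for the wrist camera it gives the pose at the moment of the call.
- job_done(): hands the job in; it is judged then, once.
The state is a dict: "clock": time; "joints": joint angles; "joint_vel": joint speeds; "joint_efforts": joint torques, N m; "position": TCP position; "ee_rot": TCP orientation; "contact_force": force on the tool from outside, world axes, zero at the start; "wrist_torque": the same for the moment, N m; "gripper_width": finger opening in mm; "grasp_force": force on a finger pad.
Only numpy, scipy, OpenCV 4.12 (cv2) and the standard library are available. Lean on these libraries where they do the work, as an engineer would, in place of code of your own. Each camera call takes 0.05 s, during which the arm holds its last target. There are 200 camera calls.

TASK

The bare alloy wheel on the bench goes on the balancer next, so its black centre cap has to come loose. Run a fingertip lightly along the flat edge of the cap until you feel the release groove, then press the catch inside the groove all the way down so that the cap springs up. Take your hand away and leave the cap sitting loose in the wheel: do not lift it out, and leave the wheel nut and the other things lying about alone.

Things in the scene. Friction and masses are not known exactly. Their poses are not given: they have to be found in the camera images.
- wheel: bare five-spoke alloy wheel lying face up, fixed, on a 4 mm rubber mat; 406 mm across, 178 mm high. Origin: centre of its underside, z up. Above the origin: rim flange 178 mm, spoke tops 146 mm, hub face 140 mm. Its yaw says nothing about where the groove is.
- cap_centre (a point): point on the wheel's axis, level with the top of the cap's flat edge (162 mm above the wheel's underside); it does not rise with the cap. The round black cap has a raised crown, radius 56 mm, 14 mm higher than the edge; the flat edge lies around it, 56 to 90 mm from the axis, broken by one groove, 42 mm wide along the edge, from the crown out through the rim (open outwards).
- catch (a joint): m the catch is pressed: 0 at rest, 0.006 fully down; springs back; 1.5 N to start, 4.5 N fully down; frees the cap at about 0.004. It is the groove's floor: a grey pad 33 mm (radial) x 39 mm, 73 mm from the axis, 7 mm below the edge's top. The groove's place round the edge is not told: anywhere but within 35 degrees of the edge point towards -x. It shows from above and is felt as a drop.
- cap (a joint): how far the cap has risen, m: under 0.001 while latched, about 0.010 when sprung loose and resting on its spring. Pressing on the edge or crown does not release it; they do not give.
- nut_mid (a point): centre of a loose steel wheel nut, 29 mm across and 34 mm high, standing on one of the spokes about 145 mm from the wheel's axis; leave it alone
- tub_mid (a point): centre of a white tub with a blue lid, 90 mm across and 100 mm high, on the bench; leave it alone
- cone_mid (a point): centre of a steel centring cone, 96 mm across and 52 mm high, on the bench; leave it alone
- mallet: rubber mallet with a wooden handle, about 280 mm long, lying on the bench; leave it alone

How it is judged (in metres and radians):
On the way, in this order (a step that is already met when the one before it is completed fails the run):
1. a fingertip feels the flat edge of the latched cap (contact force between the fingers and cap above 0.5 N and value of joint cap below 0.002 m), for 0.2 s.
2. a fingertip presses the catch in the groove down (contact force between the fingers and catch above 1 N and value of joint catch above 0.0045 m), for 0.1 s.
At the end, for the whole second after the job is handed in: The cap has sprung up (7 to 14 mm) and rests on its spring, the catch is let go, and the nut, tub, cone and mallet are within 20 mm of where they stood (value of joint cap between 0.007 and 0.014 m and value of joint catch below 0.001 m and distance of each of nut_mid, tub_mid, cone_mid, mallet from where it was at the start of the episode below 0.02 m); the robot touches nothing.
It fails at once if the cap is lifted (more than 22 mm above its latched place) (value of joint cap above 0.022 m).
It fails at once if the cap is pressed hard (over 40 N) (contact force between the fingers and cap above 40 N).
It fails at once if the catch is forced (over 40 N) (contact force between the fingers and catch above 40 N).
It fails at once if the wheel nut, tub, cone or mallet is knocked, moved or lifted (over 30 mm) (distance of any of nut_mid, tub_mid, cone_mid, mallet from where it was at the start of the episode above 0.03 m).
It also fails if it takes over 67 s, if anything falls off the work surface, if the arm or the gripper's body presses on something with over 40 N, if the wrist force passes 120 N, or if a joint passes its speed limit or range.

## Working session

There is one attempt and no reset: what is moved stays moved. The work goes in short steps, Python scripts to look and compute and a tool call to move; the robot and the scene stay as the last step left them, time stands still between calls to the robot, and variables do not carry over. Pictures are saved under pics/ and viewed, at most 10 in all, crops included, and the job is handed in when it is done.

Besides the shell and the picture viewer there is one more tool, called after "Emit:" as name(argument=value, ...) on one line, values as JSON. arm_command: Moves the arm, as the interface text tells. Its arguments: {"type":"object","properties":{"steps":{"type":"array","items":{"type":"number"}},"grip":{"type":"number"}},"required":["steps"]}

```bash
mkdir -p pics
cat > h.py <<'E'
from bench import *
import numpy as np, cv2
def ray(name,u,v,z,c=None):
    c=c or get_calibration(name); K=np.array(c["camera_matrix"],float); T=np.array(c["cam_to_world"],float)
    p=cv2.undistortPoints(np.array([[[u,v]]],float),K,np.array([c["k1"],0,0,0],float))[0,0]  # cv2 model: same radial form
    d=T[:3,:3]@[p[0],p[1],1]; o=T[:3,3]
    return o+d*(z-o[2])/d[2]
def save(im,n): cv2.imwrite("pics/"+n,im[:,:,::-1])
E
python3 - <<'E'
from h import *
s=read_state(); print(s)
for n in("top","scene"):
    save(get_image(n),n+"0.png"); print(n,get_calibration(n))
E
```

```text
{'clock': 0.0, 'joints': array([ 1.59158886e+00,  3.85539703e-01,  6.63584248e-03, -5.19496318e-04,
       -1.19402558e+00, -2.58624378e-01]), 'joint_vel': array([ 0.00048958, -0.00052724, -0.00144158,  0.00025113, -0.00251769,
       -0.00054147]), 'joint_efforts': array([ 1.13729220e-03, -3.92290092e+01,  1.88399702e+01,  4.18608919e+00,
       -4.67366845e-03,  1.20809611e-05]), 'position': array([147.07110938, 606.84110165, 230.23265275]), 'ee_rot': array([ 9.92925863e-01, -1.18730932e-01, -9.05517130e-05,  1.08978444e-03]), 'contact_force': array([0.26160858, 0.15198531, 0.62703571]), 'wrist_torque': array([ 0.00930713,  0.01348963, -0.02218346]), 'grasp_force': 0.0, 'gripper_width': 85.54924663613988}
top {'camera_matrix': array([[456.61646515,   0.        , 323.34637683],
       [  0.        , 456.61646515, 244.34448044],
       [  0.        ,   0.        ,   1.        ]]), 'k1': 0.017251144536220828, 'cam_to_world': array([[ 5.15304293e-02, -9.76118861e-01,  2.11036924e-01,
         3.05084197e+02],
       [-9.98655167e-01, -5.15717214e-02,  5.31186392e-03,
        -2.10449255e+01],
       [ 5.69852687e-03, -2.11026837e-01, -9.77463657e-01,
         1.21546691e+03],
       [ 0.00000000e+00,  0.00000000e+00,  0.00000000e+00,
         1.00000000e+00]])}
scene {'camera_matrix': array([[613.16841803,   0.        , 318.68729962],
       [  0.        , 613.16841803, 234.59001807],
       [  0.        ,   0.        ,   1.        ]]), 'k1': -0.0677967509118004, 'cam_to_world': array([[-8.06029278e-01,  4.24768457e-01, -4.12175401e-01,
         1.09974278e+03],
       [ 5.91556855e-01,  5.55293611e-01, -5.84559229e-01,
         8.08503261e+02],
       [-1.94239553e-02, -7.14997038e-01, -6.98857601e-01,
         1.08781107e+03],
       [ 0.00000000e+00,  0.00000000e+00,  0.00000000e+00,
         1.00000000e+00]])}
```

View pics/top0.png

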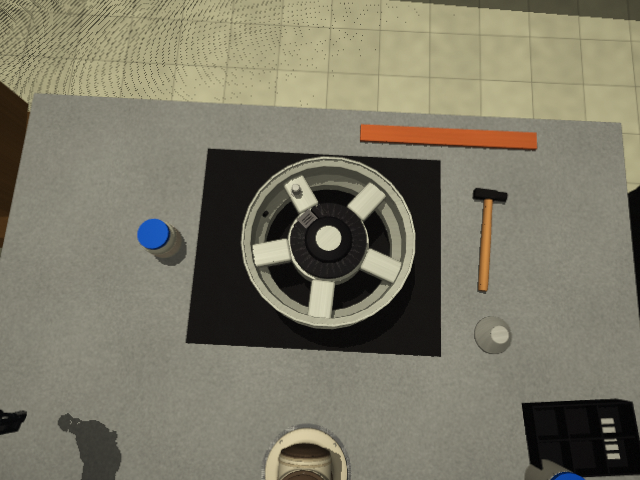

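View pics/scene0.png

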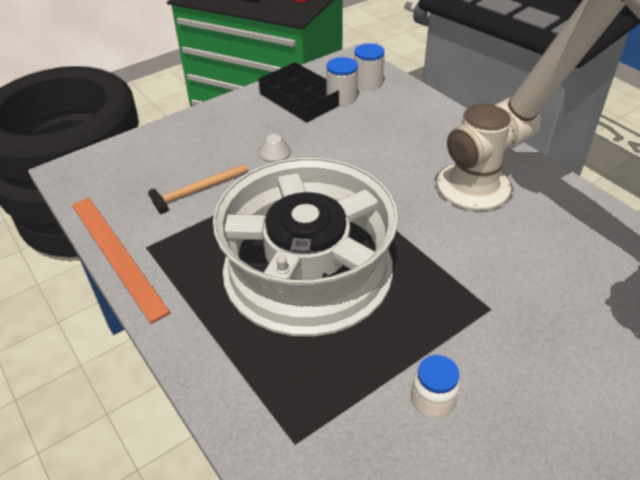

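The top view shows the wheel with the cap's crown at about (328,238), the grey groove pad at (308,216), and the nut at (296,189) just beyond it. The scene view shows the pad at (301,243) and the nut at (282,264). I'll work out positions from both views.

Run:
```python
from h import *
a=cv2.imread("pics/top0.png"); b=cv2.imread("pics/scene0.png")
# rim: bright region outer contour -> rays at z=182
g=cv2.cvtColor(a,cv2.COLOR_BGR2GRAY); m=((g>120)*255).astype(np.uint8); roi=np.zeros_like(m); roi[152:335,235:425]=255
cs,_=cv2.findContours(m&roi,cv2.RETR_EXTERNAL,cv2.CHAIN_APPROX_NONE)
c=max(cs,key=cv2.contourArea); print(cv2.contourArea(c),cv2.boundingRect(c))
P=np.array([ray("top",*p,182)[:2] for p in c[:,0].astype(float)],np.float32)
print("rim",cv2.minEnclosingCircle(P), P.min(0),P.max(0),cv2.fitEllipse(P))
for n,cc in(("top",(328,238)),("scene",(306,213))): print(n,"crown",ray(n,*cc,180))
for n,cc in(("top",(308,216)),("scene",(301,244))): print(n,"pad",ray(n,*cc,159))
for n,cc in(("top",(296,187)),("scene",(282,259))): print(n,"nut top",ray(n,*cc,184))
x=cv2.hconcat([cv2.resize(a[180:290,270:390],None,fx=3.3,fy=4,interpolation=2),cv2.resize(b[180:290,240:360],None,fx=3.3,fy=4,interpolation=2)])
cv2.imwrite("pics/c1.png",x); print(x.shape)
```

```text
22424.0 (241, 157, 174, 170)
rim ((544.1983642578125, -25.247760772705078), 202.23538208007812) [ 342.85617 -225.36725] [745.5067  175.40901] ((542.07958984375, -26.2166748046875), (396.6429138183594, 400.0708923339844), 22.954072952270508)
top crown [544.29977726 -25.45399019 180.        ]
scene crown [546.30901448 -22.55700648 180.        ]
top pad [600.69415358  25.03789183 159.        ]
scene pad [598.97336756  31.81869026 159.        ]
top nut top [663.4285752   56.56084926 184.        ]
scene nut top [667.83628088  64.3988491  184.        ]
(440, 792, 3)
```

View pics/c1.png

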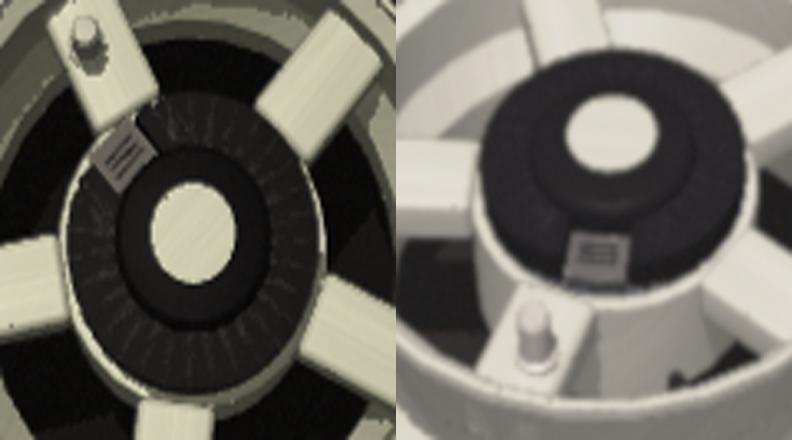

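The crown axis is at about (545,-24), the pad at about (600,28) (radius about 75, bearing about 43°), and the nut at about (665,60) (radius about 146), so all agree with the given sizes. I'll close the fingers, move over the wheel high up and turn the tool so its x points along the groove.

Emit:
arm_command(steps=[0.037,0.0325,-0.0033,0,0.037,0.0325,-0.0033,0,0.037,0.0325,-0.0033,0,0.037,0.0325,-0.0033,0,0.037,0.0325,-0.0033,0,0.037,0.0325,-0.0033,0,0.037,0.0325,-0.0033,0,0.037,0.0325,-0.0033,0,0.037,0.0325,-0.0033,0,0.037,0.0325,-0.0033,0,0.037,0.0325,-0.0033,0,0.037,0.0325,-0.0033,0,0.037,0.0325,-0.0033,0,0.037,0.0325,-0.0033,0,0.037,0.0325,-0.0033,0,0,0,0,-0.18,0,0,0,-0.18,0,0,0,-0.18,0,0,0,-0.18,0,0,0,-0.18], grip=0)

```text
clock: 2.6
position: [571.4, 2.8, 280.2]
ee_rot: [0.945, 0.328, -0.001, -0.0]
contact_force: [-0.5, 0.5, -0.3]
gripper_width: 0.1
grasp_force: 0.0
```

Run:
```python
from h import *
s=read_state(); c=get_calibration("wrist"); im=get_image("wrist"); save(im,"w1.png"); np.save("w1.npy",c,allow_pickle=True)
q=s["ee_rot"]; print(s["clock"],s["position"],np.degrees(2*np.arctan2(q[1],q[0])),s["joints"],s["contact_force"],s["gripper_width"]); print(c)
```

```text
2.6 [571.43151369   2.83539379 280.22604523] 38.275917202489964 [ 2.88254128e-01  2.63514123e-01 -4.48968414e-02 -2.55595422e-04
 -1.26361795e+00  1.95066041e+00] [-0.52607077  0.47272984 -0.28157796] 0.14729050881727443
{'camera_matrix': array([[419.08951805,   0.        , 325.4235714 ],
       [  0.        , 419.08951805, 234.87218318],
       [  0.        ,   0.        ,   1.        ]]), 'k1': -0.028183483689260828, 'cam_to_world': array([[ 6.17689302e-01, -7.48497301e-01, -2.41271044e-01,
         6.32764223e+02],
       [-7.86421320e-01, -5.88367712e-01, -1.88055689e-01,
         5.05346887e+01],
       [-1.19691613e-03,  3.05900680e-01, -9.52062677e-01,
         4.22770563e+02],
       [ 0.00000000e+00,  0.00000000e+00,  0.00000000e+00,
         1.00000000e+00]])}
```

View pics/w1.png

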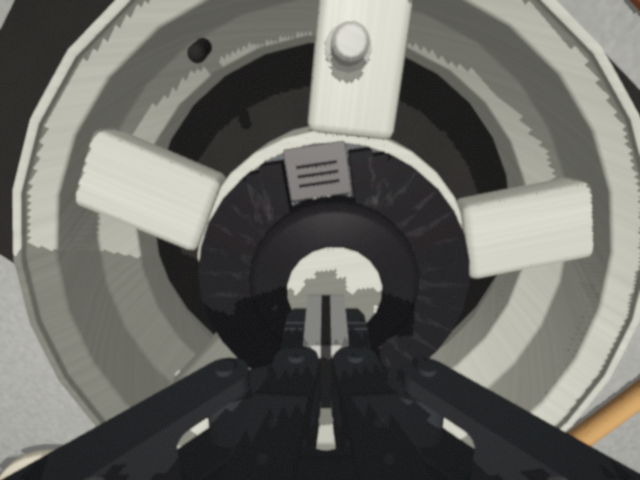

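The wrist view shows the grey pad, with corners at about (284,149), (348,142), (352,195) and (290,204), and the nut at (350,42). The closed fingertips are at about (326,298).

Run:
```python
from h import *
c=np.load("w1.npy",allow_pickle=True).item()
q=[ray("wrist",u,v,159,c) for u,v in((284,149),(348,142),(352,195),(290,204))]
q=np.array(q)[:,:2]; print(q, q.mean(0)); L=[np.linalg.norm(q[i]-q[(i+1)%4]) for i in range(4)]; print(L)
d=q[0]+q[1]-q[2]-q[3]; print("radial dir",np.degrees(np.arctan2(d[1],d[0])))
d/=np.linalg.norm(d); print("axis est", q.mean(0)-73*d)
print("nut",ray("wrist",350,32,184,c),"crown",ray("wrist",335,290,180,c))
for r in (200,260),(470,260): print(ray("wrist",*r,166,c))
```

```text
[[594.07892486  53.27027835]
 [621.9466134   24.6996128 ]
 [597.59104738   1.62557166]
 [568.25171289  29.36751624]] [595.46707463  27.24074476]
[np.float64(39.91103849954425), np.float64(33.55003682302974), np.float64(40.37836100497986), np.float64(35.19072198724905)]
radial dir 43.11009685328518
axis est [542.17401911 -22.64763297]
nut [667.45779383  61.86916319 184.        ] crown [546.05945997 -24.93750044 180.        ]
[503.01423901  53.98842341 166.        ]
[612.84175769 -85.73051287 166.        ]
```

The pad measures about 40 x 34 mm, centred at (596,27) on bearing 43°, with the axis at about (543.5,-23.5). I'll touch the edge at bearing about 3° and slide from there to the groove.

Emit:
arm_command(steps=[0,0,0,0.154,0,0,0,0.154,0,0,0,0.154,0,0,0,0.154,0.022,0.0125,0,0,0.0228,0.0127,0,0,0,0,0.03,0,0,0,0.03,0,0,0,0.03,0,0,0,0.01,0,0,0,0,0,0,0,0,0])

```text
clock: 4.15
position: [618.5, -20.2, 182.3]
ee_rot: [1.0, 0.023, 0.001, -0.0]
contact_force: [0.2, 0.9, 1.2]
gripper_width: -0.1
grasp_force: 0.0
```

Emit:
arm_command(steps=[0,0,0.003,0,0,0,0.003,0,0,0,0.002,0,0,0,0,0,0,0,0,0])

```text
clock: 4.78
position: [617.7, -20.2, 172.8]
ee_rot: [1.0, 0.023, 0.0, 0.0]
contact_force: [-0.5, 0.0, 0.7]
gripper_width: 0.1
grasp_force: 0.0
```

Emit:
arm_command(steps=[0,0,0.001,0,0,0,0.001,0,0,0,0.001,0,0,0,0.001,0,0,0,0,0])

```text
clock: 5.4
position: [617.6, -20.2, 168.7]
ee_rot: [1.0, 0.023, -0.0, 0.0]
contact_force: [-0.7, -0.4, -0.1]
gripper_width: -0.1
grasp_force: 0.0
```

Emit:
arm_command(steps=[0,0,0.001,0,0,0,0,0])

```text
clock: 5.65
position: [617.6, -20.2, 167.7]
ee_rot: [1.0, 0.023, -0.0, 0.0]
contact_force: [0.0, -0.1, 0.3]
gripper_width: -0.3
grasp_force: 0.0
```

Emit:
arm_command(steps=[0,0,0.001,0,0,0,0,0])

```text
clock: 5.9
position: [617.7, -20.2, 166.9]
ee_rot: [1.0, 0.023, 0.0, 0.0]
contact_force: [0.2, -0.5, 0.3]
gripper_width: -0.4
grasp_force: 0.3
```

Emit:
arm_command(steps=[0,0,0.0007,0,0,0,0,0])

```text
clock: 6.15
position: [617.8, -20.2, 166.8]
ee_rot: [1.0, 0.023, 0.0, 0.0]
contact_force: [-1.8, 0.3, 4.0]
gripper_width: 0.2
grasp_force: 2.0
```

Emit:
arm_command(steps=[0,0,0.0005,0,0,0,0,0])

```text
clock: 6.4
position: [617.8, -20.2, 166.6]
ee_rot: [1.0, 0.023, 0.0, 0.0]
contact_force: [-3.1, 0.2, 5.6]
gripper_width: -0.1
grasp_force: 3.1
```

The edge contact is at z = 166.8 with about 5 N. Now I'll slide lightly along the edge towards the groove.

Emit:
arm_command(steps=[-0.0001,-0.0039,0,-0.0524,-0.0001,-0.0039,0,-0.0524,-0.0001,-0.0039,0,-0.0524,-0.0001,-0.0039,0,-0.0524,-0.0001,-0.0039,0,-0.0524,-0.0001,-0.0039,0,-0.0524,-0.0001,-0.0039,0,-0.0524])

```text
clock: 7.28
position: [612.8, 5.7, 166.8]
ee_rot: [0.979, 0.206, 0.002, 0.001]
contact_force: [0.7, -2.0, 3.9]
gripper_width: -0.2
grasp_force: 2.1
```

Emit:
arm_command(steps=[-0.0001,-0.0039,0,-0.0524,-0.0001,-0.0039,0,-0.0524,-0.0001,-0.0039,0,-0.0524,-0.0001,-0.0039,0,-0.0524,0,0,0,0])

```text
clock: 7.9
position: [603.6, 19.9, 165.2]
ee_rot: [0.952, 0.306, -0.0, -0.0]
contact_force: [0.2, -0.0, 0.5]
gripper_width: -0.1
grasp_force: 0.0
```

Emit:
arm_command(steps=[-0.0001,-0.0039,0,-0.0524,-0.0001,-0.0039,0,-0.0524,0,0,0,0])

```text
clock: 8.28
position: [598.6, 25.9, 165.0]
ee_rot: [0.935, 0.355, -0.001, -0.0]
contact_force: [-0.1, -0.6, -0.3]
gripper_width: -0.1
grasp_force: 0.0
```

The force vanished and the tip sank below the edge, so it's in the groove at bearing about 42°. Centring, then pressing.

Emit:
arm_command(steps=[-0.001,-0.0012,0.002,0,0,0,0.002,0,0,0,0.001,0,0,0,0,0])

```text
clock: 8.78
position: [597.4, 26.0, 160.5]
ee_rot: [0.935, 0.356, -0.0, -0.0]
contact_force: [0.9, 0.4, 0.4]
gripper_width: 0.1
grasp_force: 0.0
```

Emit:
arm_command(steps=[0,0,0.0015,0,0,0,0.0015,0,0,0,0,0])

```text
clock: 9.15
position: [597.6, 26.1, 158.2]
ee_rot: [0.935, 0.356, 0.0, 0.0]
contact_force: [-1.4, 0.3, 4.0]
gripper_width: 0.1
grasp_force: 1.9
```

Emit:
arm_command(steps=[0,0,0.0015,0,0,0,0.0015,0,0,0,0.001,0,0,0,0.001,0,0,0,0,0])

```text
clock: 9.78
position: [597.6, 26.1, 153.0]
ee_rot: [0.935, 0.356, 0.0, 0.0]
contact_force: [-1.6, 0.4, 5.2]
gripper_width: 0.0
grasp_force: 2.6
```

Emit:
arm_command(steps=[0,0,0.001,0,0,0,0,0,0,0,0,0])

```text
clock: 10.15
position: [597.7, 26.1, 152.9]
ee_rot: [0.934, 0.356, 0.001, 0.0]
contact_force: [-1.8, 0.7, 8.2]
gripper_width: -0.1
grasp_force: 4.2
```

Run:
```python
from h import *
im=get_image("wrist"); im2=get_image("scene")
x=cv2.hconcat([im[60:400,120:520],cv2.resize(im2[160:296,226:386],(400,340))]); save(x,"w2.png")
s=read_state(); print(s["clock"],s["position"],s["contact_force"])
```

```text
10.25 [597.64030016  26.07331812 152.88144125] [-0.9038817   0.15919389  8.78413247]
```

View pics/w2.png

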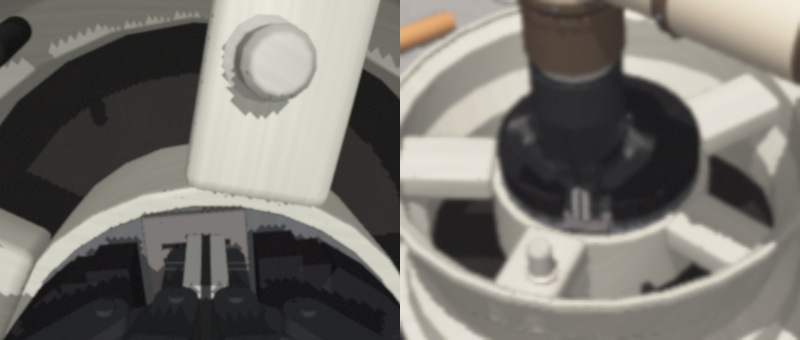

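The fingertip is on the pad inside the groove, centred, and the catch has hit its stop: force rose to 8 N with no further travel. Withdrawing straight up.

Emit:
arm_command(steps=[0,0,-0.003,0,0,0,-0.004,0,0,0,-0.006,0,0,0,-0.01,0,0,0,-0.02,0,0,0,-0.03,0,0,0,-0.03,0,0,0,-0.03,0,-0.04,0,0,0,-0.04,0,0,0,-0.03,0,0,0,0,0,0,0,0,0,0,0])

```text
clock: 11.88
position: [515.6, -46.9, 284.9]
ee_rot: [0.935, 0.356, 0.0, 0.0]
contact_force: [0.6, 0.8, -1.0]
gripper_width: -0.2
grasp_force: 0.0
```

Run:
```python
from h import *
im=get_image("wrist"); c=get_calibration("wrist"); np.save("w3.npy",c,allow_pickle=True); im2=get_image("scene"); 
cv2.imwrite("pics/scene3.png",im2[:,:,::-1])
x=cv2.hconcat([cv2.resize(im,(453,340)),cv2.resize(im2[160:296,236:374],(345,340))]); save(x,"w3.png")
s=read_state(); print(s["clock"],s["position"],s["contact_force"])
```

```text
11.975 [515.78714757 -46.60048832 284.51196258] [-0.62561528  0.9434025   1.10293996]
```

View pics/w3.png

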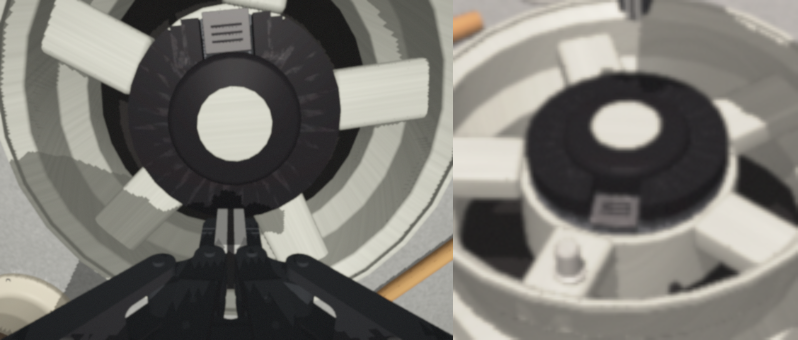

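The cap, pad and nut are clear of the hand. I'll check the rise from the white disc's shift in the fixed scene camera.

Run:
```python
from h import *
c=get_calibration("scene"); T=c["cam_to_world"]; K=c["camera_matrix"]
def cen(f):
    g=cv2.cvtColor(cv2.imread(f),cv2.COLOR_BGR2GRAY); m=((g>130)*255).astype(np.uint8)
    n,l,st,ce=cv2.connectedComponentsWithStats(m); 
    k=l[211,306]; return ce[k],st[k][4]
for f in("pics/scene0.png","pics/scene3.png"): print(cen(f))
for z in(180,190):
    p=T[:3,:3].T@(np.array([544.5,-24,z])-T[:3,3]); print(z,K@(p/p[2]))
```

```text
(array([305.02676399, 212.89537713]), np.int32(411))
(array([304.68973747, 209.67541766]), np.int32(419))
180 [306.28808103 212.30998772   1.        ]
190 [306.13486989 208.92948066   1.        ]
```

The disc moved up 3.2 px, where a 10 mm rise predicts 3.4 px. That puts the cap about 9.5 mm up, so it's sprung.

```bash
python3 -c "
from bench import *
print(job_done())"
```

```text
the job is handed in; nothing more can be done
None
```

The job is handed in: the catch was pressed to its stop, the cap sprang up about 9.5 mm and sits loose in the wheel, the hand is clear, and the arm went nowhere near the nut, tub, cone or mallet; the judge returned no verdict.

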